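# Index the depth-stop turret to blue and lock it

### The job

On the green depth-stop unit, push the coloured tabs with the fingertips to step the turret round until the blue stop clicks in at the white pointer, then push the brass tab of the locking bolt fully home and leave it there. Only push, gently, with no gripping or lifting: the unit just stands on the bench and must stay where it is, and the things around it stay undisturbed. Never push the bolt in while another stop is at the pointer.

Things in the scene. Friction and masses are not known exactly. Their poses are not given: they have to be found in the camera images.
- unit: Loose 6 kg unit. Origin: underside, on the turret's upright axis; z up, +x towards the white pointer, locking bolt on the +y side. Green base plate 10 mm thick, x -100 to 125, y -110 to 160 mm. On it, below the tabs, dark steel detent housing on the -y side (radius 53-101 mm, up to 26 mm high); on +y the bolt (up to 22 mm high) and its guides (from radius 98 mm, 48 mm wide, up to 24 mm high).
- turret_top (a point): Centre of the turret disc's top, on its axis, 44 mm above the bench. Aluminium disc 110 mm in diameter, heights 30-44 mm. It carries six coloured stops (15 mm pegs at radius 38 mm, tops up to 68 mm high) and beyond each a radial tab of its colour: 14 mm wide, radius 55-90 mm, heights 31-43 mm. 60 degrees apart, counter-clockwise from above: blue, yellow, black, red, white, orange.
- turret (a joint): Turret angle, rad, counter-clockwise from above; 0 or any whole turn = blue at the pointer. Turns both ways, with a spring detent every 1.047 (60 degrees), where one stop is at the pointer. About 5 N at a tab takes it over the crest half way between two positions; then it snaps on by itself to within about 5 degrees of the next.
- blue_tab (a point): Middle of the outstanding part of the blue tab, 75 mm from the turret's axis, 37 mm above the bench; it turns with the turret. At the pointer it lies on the unit's +x axis.
- pointer_tip (a point): Tip of the white pointer on the base plate, 92 mm from the turret's axis, 14 mm above the bench.
- bolt (a joint): Locking bolt, a steel slide bearing an upright brass tab: 0 = fully open, 0.020 m = home. It moves towards the turret's axis (the unit's -y), takes about 2 N to slide and stays where it is left. It only goes home with the turret in a detent position, and then blocks the turret.
- bolt_tab (a point): Centre of the outer face of the brass tab (facing the unit's +y, away from the turret), 42 mm above the bench; moves with the bolt, 135 mm from the turret's axis when open, 115 mm when home. The tab is 34 mm wide along the unit's x, 6 mm thick, and stands from 21 to 54 mm above the bench.
- parts_bin: dark steel open bin of small steel pieces, 200 x 150 x 70 mm, loose; origin under its centre
- steel_block: bright steel block 60 x 35 x 25 mm, loose; origin under its centre
- step_block: dark steel block 50 x 30 x 30 mm, loose; origin under its centre
- paste_jar: small jar with a red cap, 52 mm in diameter, 60 mm tall, loose; origin under its centre
- wrench: steel wrench 160 mm long lying flat, loose; origin near the middle of its length, x along it towards the jaw
- brush: bench brush 170 mm long lying flat, loose; origin near the middle of its length, x along it towards the bristles
- bushing: brass bushing standing upright, 42 mm in diameter, 30 mm tall, loose; origin under its centre

How it is judged:
By the outcome, as a careful person would: the job done as asked, in the order asked, and still so for the second after the job is handed in, with the robot touching nothing.
It also fails if it takes over 70 s, if anything falls off the work surface, if the arm or the gripper's body presses on something with over 40 N, if the wrist force passes 120 N, or if a joint passes its speed limit or range.

### The arm

A 7-joint arm with a two-finger parallel gripper is mounted at the origin on the work surface. World frame = base frame: x ahead of the robot, y to its left, z up, the work surface at z = 0. Lengths are in m, angles in rad, forces in N, time in s.
With the tool pointing down it reaches from about 0.4 to 0.875 m from the base axis. Payload 19.3 kg.
Tool frame: the origin (TCP) lies midway between the tips of the shut fingers; the grasp point (between the pads) lies 19 mm behind it; z points along the fingers, y is the line along which they close (so a half turn about z gives the same grasp; the last joint's range is limited). The gripper opens to 85 mm and grips with 20 to 120 N. Pads are 22 mm wide; open, the fingers measure 114 mm over their backs; the gripper's body (76 mm by 85 mm) begins 54 mm behind the grasp point. The pads swing forward as they close: fully open they stand 13 mm farther back than shut.
Start: joints at [-1.201, 0.521, -0.036, 1.599, 0.021, 1.021, -0.113], TCP at [0.266, 0.566, 0.231] pointing down, gripper open.
Joint ranges: [-2.91, 2.91], [-0.3, 2.13], [-1.5, 1.42], [0.17, 2.43], [-1.26, 4.41], [0.16, 1.93], [-2.52, 2.52]. Speed limits (rad/s): [1.89, 1.89, 2.39, 2.39, 3.01, 3.01, 3.01].

### API

Orientations are given as [roll, pitch, yaw] about the fixed x, y, z axes, in that order (R = Rz(yaw) Ry(pitch) Rx(roll)).
In Python, from workcell import * gives the robot as it stands.
- The arm moves only by the shell command python3 -m creep 'ROWS' [FORCE]. ROWS is JSON, a list that holds one entry, the list of rows, each a list of 7 numbers: the closure, from -1 (fully open) to 1 (shut), then the shift along the tool's x, y, z in m, then the turn, a rotation vector about the tool's x, y, z in degrees. A call has 1 to 10 rows; each row shifts and turns the commanded pose from where the row before left it, along the tool's axes as they then stand; what a row does not reach is not made up. A row lasts 1/10 s, in which the tool goes at most 50 mm and 8.59 degrees, less where a joint would pass 70% of its speed; a pose out of reach is approached as far as the arm can. A call is refused whole if a number of a shift passes 0.05 or a number of a turn 8.59, either way. A call with a gripper value outside its range is refused whole. The fingers move at their own pace and stop on an object; FORCE is the grip in N (left out, the last holds). Time passes only in rows, so rows that do not move let the fingers close. It gives the time, the measured TCP pose, the force, the opening and the grip force at its end, in the units of the state.
- observe(): the state, without advancing time (a new reading comes with each control period).
- grab_frame(name): name is "scene" or "top" or "wrist"; returns a dict with "image" (480x640x3 uint8, red, green, blue), "range_z" (480x640 float32, m along the optical axis (not along the pixel's ray), 0 where there is no reading), "fx", "fy", "cx", "cy" (pixels), "R" (3x3) and "t" (3): a world point X has camera coordinates R X + t; the wrist camera has in their place "T_tool_cam" (4x4, takes a point from camera to tool coordinates, whose origin is the TCP and whose axes are the flange's). Camera axes: x right, y down, z forward; pixel columns grow to the right and rows downward; lengths in m; the calibration is good to about 2 mm. A picture is of the moment at which its call begins: read the wrist's pose just before it.
- job_done(): hands the job in; it is judged then, once.
Trained networks look in a picture, given as the dict that the camera call returned (one of the last four; its "shot" number tells which), for a name from the list of things; names that differ only in an ending like _2 or _b are one class to them, and where a whole thing is asked for, a point or a joint stands for the part that bears it (a point fixed in the world has none). Each returns a list of dicts, best first, with "confidence" (0 to 1); they miss things now and then, are a little off and sometimes report something else, mostly with a low value. They report only what shows in the picture. A call takes as long as a camera call.
- find_in(picture, thing): "extent" ([centre column, centre row, width, height] in pixels, round what is visible of it).
- outline_of(picture, thing): "region" (480x640 bool, what is visible of it) and "extent" ([centre column, centre row, width, height] in pixels, round what is visible of it).
- tip_of(picture, thing): "position" ([column, row] in pixels: a listed point, or the origin of a listed thing).
The state is a dict: "clock": time; "qpos": joint angles; "qd": joint speeds; "joint_efforts": joint torques, N m; "position": TCP position; "tool_rot": TCP orientation; "force": force on the tool from outside, world axes, zero at the start; "moment": the same for the moment, N m; "grip_width": finger opening in m; "finger_force": force on a finger pad.
Only numpy, scipy, OpenCV 4.12 (cv2) and the standard library are available. Lean on these libraries where they do the work, as an engineer would, in place of code of your own. Each camera call takes 0.05 s, during which the arm holds its last target. There are 200 camera calls.

## Working session

There is one attempt and no reset: what is moved stays moved. The work goes in short steps, Python scripts to look and compute and a shell command to move; the robot and the scene stay as the last step left them, time stands still between calls to the robot, and variables do not carry over. Pictures are saved under pics/ and viewed, at most 10 in all, crops included, and the job is handed in when it is done.

```bash
mkdir -p pics
cat > h.py <<'E'
from workcell import *
import numpy as np, cv2
def px2w(f,u,v,z=None,T=None):
    """pixel to world: on plane z, or from range"""
    ray=np.array([(u-f['cx'])/f['fx'],(v-f['cy'])/f['fy'],1.])
    R,t=np.array(f['R']),np.array(f['t'])
    c=-R.T@t; d=R.T@ray
    if z is None:
        r=f['range_z'][int(round(v)),int(round(u))]; return c+d*r
    return c+d*(z-c[2])/d[2]
def w2px(f,X):
    p=np.array(f['R'])@np.array(X)+np.array(f['t']); return np.array([f['fx']*p[0]/p[2]+f['cx'],f['fy']*p[1]/p[2]+f['cy']])
def save(f,n,img=None): cv2.imwrite('pics/'+n,cv2.cvtColor(f['image'] if img is None else img,cv2.COLOR_RGB2BGR))
E
python3 - <<'E'
from h import *
o=observe(); print({k:np.round(o[k],3) for k in o})
Z=dict(turret_top=.044,blue_tab=.037,pointer_tip=.014,bolt_tab=.042)
for cam in('top','scene'):
    f=grab_frame(cam); save(f,cam+'0.png')
    for n in Z:
        for r in tip_of(f,n)[:2]:
            u,v=r['position']; print(cam,n,round(r['confidence'],2),np.round([u,v]),np.round(px2w(f,u,v,Z[n]),3),np.round(px2w(f,u,v),3))
    if cam=='top':
      for n in 'parts_bin steel_block step_block paste_jar wrench brush bushing'.split():
        for r in find_in(f,n)[:1]: print(n,round(r['confidence'],2),np.round(r['extent']),np.round(px2w(f,*r['extent'][:2],.02),3))
E
```

```text
{'clock': np.float64(0.0), 'qpos': array([-1.201,  0.522, -0.036,  1.6  ,  0.021,  1.021, -0.113]), 'qd': array([-0.002, -0.   ,  0.001, -0.002,  0.001,  0.   ,  0.   ]), 'joint_efforts': array([-1.0000e-03, -9.2710e+01,  1.9790e+00, -3.6993e+01,  1.8000e-02,
        8.0000e-03, -0.0000e+00]), 'position': array([0.266, 0.565, 0.231]), 'tool_rot': array([-3.14 ,  0.   ,  2.702]), 'force': array([-0.411,  0.495, -0.137]), 'moment': array([-0.032,  0.016,  0.011]), 'finger_force': np.float64(0.0), 'grip_width': np.float64(0.085)}
top turret_top 0.77 [310. 247.] [0.526 0.003 0.044] [0.525 0.002 0.05 ]
top turret_top 0.57 [390. 332.] [ 0.34  -0.2    0.044] [ 0.34  -0.201  0.031]
top blue_tab 0.92 [332. 264.] [ 0.49  -0.054  0.037] [ 0.494 -0.054  0.011]
top pointer_tip 0.93 [306. 215.] [0.611 0.021 0.014] [0.603 0.019 0.044]
top bolt_tab 0.78 [253. 253.] [0.501 0.137 0.042] [0.498 0.135 0.058]
top bolt_tab 0.73 [348. 158.] [ 0.76  -0.072  0.042] [ 0.765 -0.072  0.029]
parts_bin 0.76 [487. 302.  98. 106.] [ 0.431 -0.431  0.02 ]
steel_block 0.73 [350. 154.  20.  25.] [ 0.779 -0.077  0.02 ]
step_block 0.74 [393. 333.  25.  23.] [ 0.338 -0.211  0.02 ]
paste_jar 0.89 [211. 163.  20.  19.] [0.727 0.272 0.02 ]
wrench 0.9 [157. 236.  45.  57.] [0.527 0.381 0.02 ]
brush 0.64 [455. 192.  32.  67.] [ 0.698 -0.347  0.02 ]
bushing 0.55 [195. 320.  19.  17.] [0.331 0.26  0.02 ]
scene turret_top 0.86 [358. 256.] [ 0.519 -0.     0.044] [0.527 0.009 0.052]
scene blue_tab 0.79 [353. 241.] [ 0.487 -0.064  0.037] [ 0.511 -0.031  0.063]
scene bolt_tab 0.76 [399. 284.] [0.511 0.132 0.042] [0.522 0.143 0.054]
```

View pics/top0.png

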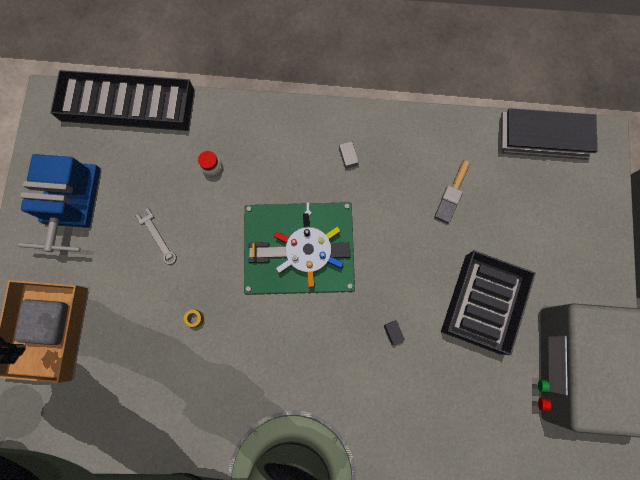

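View pics/scene0.png

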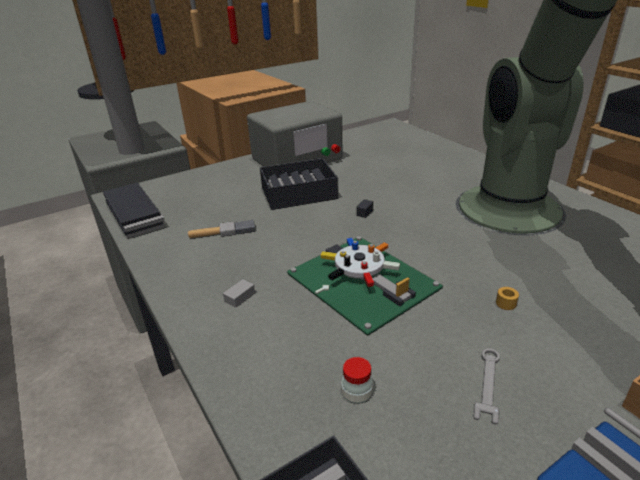

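The top view shows black at the pointer (307,207) and blue at lower right (335,262), so the turret is at about -120° and needs two CCW steps. The bolt tab is open at (253,253). Next I fit the base plate to get the unit's exact pose.

Run:
```python
from h import *
f=grab_frame('top'); im=f['image'].astype(int)
m=((im[...,1]>im[...,0]*1.5)&(im[...,1]>im[...,2]*1.2)).astype(np.uint8); m[:190]=0;m[305:]=0;m[:,:230]=0;m[:,370:]=0
cs=max(cv2.findContours(cv2.morphologyEx(m,cv2.MORPH_OPEN,np.ones((3,3))),0,1)[0],key=cv2.contourArea)
P=np.array([px2w(f,*p,.010)[:2] for p in cv2.convexHull(cs)[:,0]],np.float32)
(c,s,a)=cv2.minAreaRect(P); print(c,s,a)
for psi in (a,a-90,a+90):
    if abs(psi)<45: break
w=np.radians(psi); R=np.array([[np.cos(w),-np.sin(w)],[np.sin(w),np.cos(w)]])
o=np.array(c)-R@[.0125,.025]; print('psi',psi,'origin',o)
for n,p in dict(pt=(.092,0,.014),bolt=(0,.135,.042),top=(0,0,.044),blue=(-.0375,-.065,.037)).items():
    q=o+R@p[:2]; print(n,q.round(3),w2px(f,[*q,p[2]]).round(1))
```

```text
(0.5298551917076111, 0.032258935272693634) (0.22277657687664032, 0.26758185029029846) 6.053266525268555
psi 6.053266525268555 origin [0.52006121 0.00608017]
pt [0.612 0.016] [307.7 215.2]
bolt [0.506 0.14 ] [251.9 250.7]
top [0.52  0.006] [308.  249.1]
blue [ 0.49  -0.063] [335.5 264.3]
```

```bash
python3 -m creep '[[[1,0,0,0,0,0,8.4],[1,0,0,0,0,0,8.4],[1,0,0,0,0,0,8.4],[1,0,0,0,0,0,8.4],[1,0,0,0,0,0,8.4],[1,0,0,0,0,0,8.4],[1,0,0,0,0,0,8.4]]]' 30
python3 -m creep '[[[1,-0.04,0.0175,0,0,0,0],[1,-0.04,0.0175,0,0,0,0],[1,-0.04,0.0175,0,0,0,0],[1,-0.04,0.0175,0,0,0,0],[1,-0.04,0.0175,0,0,0,0],[1,-0.04,0.0175,0,0,0,0],[1,-0.04,0.0175,0,0,0,0],[1,-0.04,0.0175,0,0,0,0],[1,-0.04,0.0175,0,0,0,0],[1,-0.04,0.0175,0,0,0,0]]]'
```

```text
clock: 1.6
position: [0.2661, 0.5656, 0.2313]
tool_rot: [3.142, -0.0, 1.67]
force: [-0.1, -0.1, -0.2]
grip_width: -0.0001
finger_force: 0.0
clock: 2.6
position: [0.4826, 0.1844, 0.2316]
tool_rot: [3.141, -0.0, 1.676]
force: [1.1, -0.1, 0.4]
grip_width: 0.0002
finger_force: 0.0
```

```bash
python3 -m creep '[[[1,-0.0355,0.015,0,0,0,0],[1,-0.0355,0.015,0,0,0,0],[1,-0.0355,0.015,0,0,0,0],[1,-0.0355,0.015,0,0,0,0],[1,-0.0355,0.015,0,0,0,0],[1,-0.0355,0.015,0,0,0,0],[1,0,0,0.045,0,0,0],[1,0,0,0.045,0,0,0],[1,0,0,0,0,0,0],[1,0,0,0,0,0,0]]]'
python3 - <<'E'
from h import *
o=observe(); f=grab_frame('wrist'); save(f,'w1.png'); print(o['position'],o['tool_rot'])
E
```

```text
clock: 3.6
position: [0.5939, -0.0165, 0.1421]
tool_rot: [-3.141, 0.0, 1.675]
force: [0.9, 0.4, 1.7]
grip_width: 0.0
finger_force: 0.0
[ 0.59386301 -0.01654978  0.14210682] [-3.14096448e+00  2.05920798e-04  1.67543665e+00]
```

View pics/w1.png

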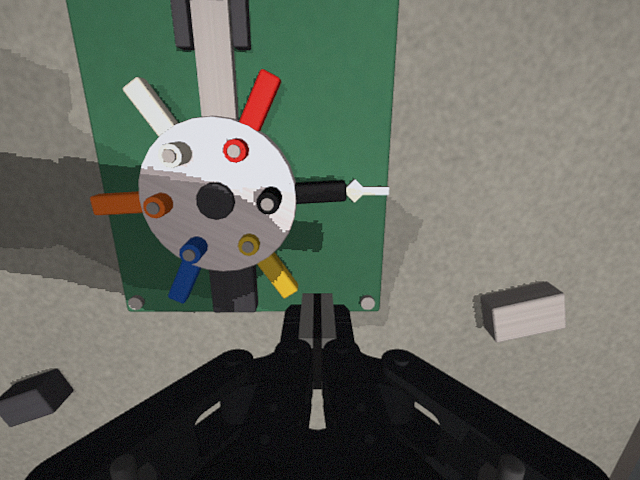

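The wrist view confirms black is at the pointer (355,190), the bolt is open, and the fingertips (318,300) are below the gap between black and yellow. I'll cross-check the unit's pose from this closer view.

Run:
```python
from h import *
from scipy.spatial.transform import Rotation as Ro
o=observe(); f=grab_frame('wrist')
T=np.eye(4);T[:3,:3]=Ro.from_euler('xyz',o['tool_rot']).as_matrix();T[:3,3]=o['position']
M=np.linalg.inv(T@np.array(f['T_tool_cam'])); f['R']=M[:3,:3]; f['t']=M[:3,3]
for n,z in dict(turret_top=.044,pointer_tip=.014,blue_tab=.037).items():
    for r in tip_of(f,n)[:1]: print(n,r['confidence'],r['position'],px2w(f,*r['position'],z).round(4))
w=np.radians(6.05);o2=np.array([.5201,.0061])
print(w2px(f,[*o2,.044]), w2px(f,[o2[0]+.092*np.cos(w),o2[1]+.092*np.sin(w),.014]))
```

```text
turret_top 0.73 [215.9, 197.3] [0.5218 0.0073 0.044 ]
pointer_tip 0.67 [343.1, 192.5] [0.6127 0.0141 0.014 ]
blue_tab 0.76 [184.3, 281.4] [ 0.4962 -0.064   0.037 ]
[213.44379852 198.70179346] [341.94963038 190.18586855]
```

```bash
python3 -m creep '[[[1,0,0.003,0.03,0,0,0],[1,0,0,0.03,0,0,0],[1,0,0,0.02,0,0,0],[1,0,0,0.015,0,0,0],[1,0,0,0.01,0,0,0],[1,0,0,0,0,0,0],[1,0,0,0,0,0,0]]]'
python3 -m creep '[[[1,0.0032,0.0012,0,0,0,-2.5],[1,0.0032,0.0012,0,0,0,-2.5],[1,0.0032,0.0012,0,0,0,-2.5],[1,0.0032,0.0012,0,0,0,-2.5],[1,0.0032,0.0012,0,0,0,-2.5],[1,0.0032,0.0012,0,0,0,-2.5]]]'
```

```text
clock: 4.55
position: [0.5972, -0.0162, 0.0371]
tool_rot: [3.141, 0.0, 1.675]
force: [-1.0, -0.6, 0.0]
grip_width: 0.0003
finger_force: 0.0
clock: 5.15
position: [0.5998, 0.0043, 0.0364]
tool_rot: [3.141, 0.0, 1.941]
force: [1.2, -2.1, 0.0]
grip_width: -0.0001
finger_force: 0.6
```

```bash
python3 -m creep '[[[1,0.0032,0.0012,0,0,0,-2.5],[1,0.0032,0.0012,0,0,0,-2.5],[1,0.0032,0.0012,0,0,0,-2.5],[1,0.0032,0.0012,0,0,0,-2.5],[1,0.0032,0.0012,0,0,0,-2.5],[1,0.0032,0.0012,0,0,0,-2.5]]]'
python3 - <<'E'
from h import *
f=grab_frame('top')
for r in tip_of(f,'blue_tab')[:1]:
    q=px2w(f,*r['position'],.037); d=q[:2]-[.521,.0065]; print(r['confidence'],q,np.degrees(np.arctan2(d[1],d[0]))-5.8,np.hypot(*d))
save(f,'t2.png',cv2.resize(f['image'][190:310,230:370],None,fx=4,fy=4))
E
```

```text
clock: 5.75
position: [0.5975, 0.0246, 0.0364]
tool_rot: [3.141, 0.0, 2.203]
force: [3.5, -2.7, 1.0]
grip_width: -0.0
finger_force: 1.5
0.84 [ 0.52088829 -0.05871985  0.037     ] -95.89813463249254 0.0652199433509176
```

View pics/t2.png

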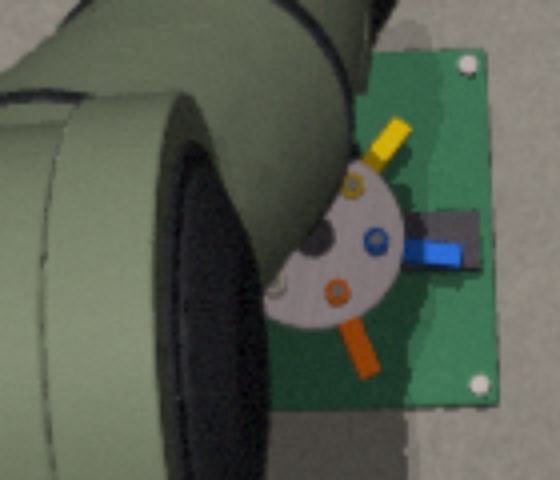

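The turret has moved about 23°: blue is at (430,250) in the crop, still short of the crest. I continue the push.

```bash
python3 -m creep '[[[1,0.0032,0.0012,0,0,0,-2.5],[1,0.0032,0.0012,0,0,0,-2.5],[1,0.0032,0.0012,0,0,0,-2.5],[1,0.0032,0.0012,0,0,0,-2.5],[1,0.0032,0.0012,0,0,0,-2.5],[1,0,0,0,0,0,0],[1,0,0,0,0,0,0]]]'
cat > ang.py <<'E'
from h import *
f=grab_frame('top')
for r in tip_of(f,'blue_tab')[:1]:
    q=px2w(f,*r['position'],.037); d=q[:2]-[.521,.0065]; print(r['confidence'],q,np.degrees(np.arctan2(d[1],d[0]))-5.8,np.hypot(*d))
E
python3 ang.py
```

```text
clock: 6.55
position: [0.5911, 0.0404, 0.0363]
tool_rot: [-3.141, -0.0, 2.417]
force: [-0.5, -0.4, -0.0]
grip_width: 0.0004
finger_force: 0.0
0.83 [ 0.55691116 -0.05722454  0.037     ] -66.39711347705752 0.073146628224389
```

```bash
python3 -m creep '[[[1,0,0,-0.02,0,0,0],[1,0,0,-0.02,0,0,0],[1,-0.0068,-0.003,0,0,0,5.3],[1,-0.0068,-0.003,0,0,0,5.3],[1,-0.0068,-0.003,0,0,0,5.3],[1,-0.0068,-0.003,0,0,0,5.3],[1,-0.0068,-0.003,0,0,0,5.3],[1,-0.0068,-0.003,0,0,0,5.3],[1,-0.0068,-0.003,0,0,0,5.3],[1,-0.0068,-0.003,0,0,0,5.3]]]'
python3 -m creep '[[[1,0,0,0,0,0,0]]]'
python3 - <<'E'
from h import *
from scipy.spatial.transform import Rotation as Ro
o=observe(); f=grab_frame('wrist')
T=np.eye(4);T[:3,:3]=Ro.from_euler('xyz',o['tool_rot']).as_matrix();T[:3,3]=o['position']
M=np.linalg.inv(T@np.array(f['T_tool_cam'])); f['R']=M[:3,:3]; f['t']=M[:3,3]; save(f,'w2.png')
for n,z in dict(turret_top=.044,pointer_tip=.014,blue_tab=.037).items():
    for r in tip_of(f,n)[:1]: print(n,r['confidence'],r['position'],px2w(f,*r['position'],z).round(4))
E
```

```text
clock: 7.65
position: [0.5975, -0.0178, 0.0763]
tool_rot: [-3.142, 0.0, 1.673]
force: [-1.0, 0.2, -0.3]
grip_width: 0.0
finger_force: 0.0
clock: 7.75
position: [0.5973, -0.0184, 0.0763]
tool_rot: [-3.141, 0.001, 1.674]
force: [-0.2, -0.4, 0.0]
grip_width: -0.0003
finger_force: 0.0
turret_top 0.65 [176.5, 225.1] [0.5221 0.0049 0.044 ]
pointer_tip 0.73 [344.8, 209.4] [0.6113 0.0149 0.014 ]
blue_tab 0.63 [252.0, 327.8] [ 0.5628 -0.0576  0.037 ]
```

View pics/w2.png

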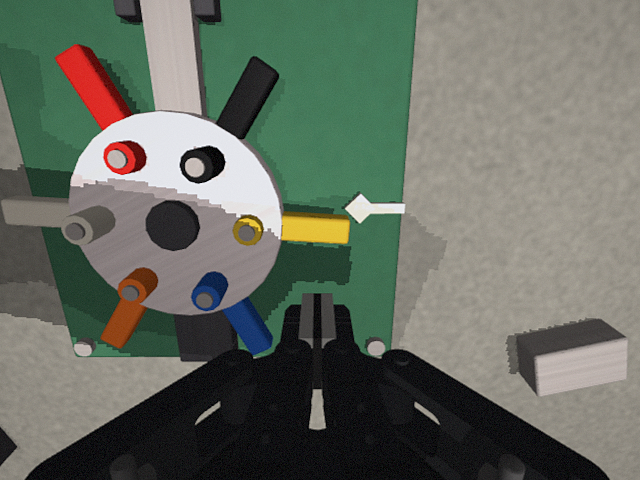

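Yellow is now at the pointer (tab at (315,228), about -4°), the unit has not moved, and the gap below it is free. I repeat the step.

```bash
python3 -m creep '[[[1,0,0.001,0.015,0,0,0],[1,0,0,0.015,0,0,0],[1,0,0,0.01,0,0,0],[1,0,0,0,0,0,0]]]'
python3 -m creep '[[[1,0.0032,0.0012,0,0,0,-2.5],[1,0.0032,0.0012,0,0,0,-2.5],[1,0.0032,0.0012,0,0,0,-2.5],[1,0.0032,0.0012,0,0,0,-2.5],[1,0.0032,0.0012,0,0,0,-2.5],[1,0.0032,0.0012,0,0,0,-2.5],[1,0.0032,0.0012,0,0,0,-2.5],[1,0.0032,0.0012,0,0,0,-2.5],[1,0.0032,0.0012,0,0,0,-2.5]]]'
python3 -m creep '[[[1,0.0032,0.0012,0,0,0,-2.5],[1,0.0032,0.0012,0,0,0,-2.5],[1,0.0032,0.0012,0,0,0,-2.5],[1,0.0032,0.0012,0,0,0,-2.5],[1,0.0032,0.0012,0,0,0,-2.5],[1,0.0032,0.0012,0,0,0,-2.5],[1,0.0032,0.0012,0,0,0,-2.5],[1,0.0032,0.0012,0,0,0,-2.5],[1,0,0,0,0,0,0],[1,0,0,0,0,0,0]]]'
python3 ang.py
```

```text
clock: 8.35
position: [0.5974, -0.0173, 0.0343]
tool_rot: [-3.139, -0.0, 1.677]
force: [0.2, -0.4, -1.2]
grip_width: -0.0
finger_force: 0.0
clock: 9.25
position: [0.601, 0.0134, 0.0364]
tool_rot: [3.141, 0.0, 2.074]
force: [2.1, -1.5, 1.2]
grip_width: 0.0001
finger_force: 1.0
clock: 10.25
position: [0.5928, 0.0392, 0.0362]
tool_rot: [-3.141, -0.0, 2.419]
force: [-0.6, 0.5, 0.4]
grip_width: 0.0002
finger_force: 0.0
0.9 [0.58716086 0.00088564 0.037     ] -10.650457160064576 0.06639864803737956
```

```bash
python3 -m creep '[[[1,0,0,-0.02,0,0,0],[1,0,0,-0.02,0,0,0],[1,-0.0068,-0.003,0,0,0,5.3],[1,-0.0068,-0.003,0,0,0,5.3],[1,-0.0068,-0.003,0,0,0,5.3],[1,-0.0068,-0.003,0,0,0,5.3],[1,-0.0068,-0.003,0,0,0,5.3],[1,-0.0068,-0.003,0,0,0,5.3],[1,-0.0068,-0.003,0,0,0,5.3],[1,-0.0068,-0.003,0,0,0,5.3]]]'
python3 -m creep '[[[1,0,0,0,0,0,0]]]'
cat > wr.py <<'E'
from h import *
import sys
from scipy.spatial.transform import Rotation as Ro
o=observe(); f=grab_frame('wrist')
T=np.eye(4);T[:3,:3]=Ro.from_euler('xyz',o['tool_rot']).as_matrix();T[:3,3]=o['position']
M=np.linalg.inv(T@np.array(f['T_tool_cam'])); f['R']=M[:3,:3]; f['t']=M[:3,3]; save(f,sys.argv[1])
for n,z in dict(turret_top=.044,pointer_tip=.014,blue_tab=.037,bolt_tab=.042).items():
    for r in tip_of(f,n)[:1]: print(n,r['confidence'],r['position'],px2w(f,*r['position'],z).round(4))
# blue tab angle from blue top-surface pixels
im=f['image'].astype(int); m=(im[...,2]>im[...,0]*2)&(im[...,2]>im[...,1]*1.4)&(im[...,2]>60)
v,u=np.nonzero(m); X=np.array([px2w(f,a,b,.043)[:2] for a,b in zip(u,v)])-[.521,.006]
r=np.hypot(*X.T); k=(r>.06)&(r<.088); print('blue angle',np.degrees(np.arctan2(X[k,1].mean(),X[k,0].mean()))-5.8,k.sum())
E
python3 wr.py w3.png
```

```text
clock: 11.35
position: [0.5994, -0.019, 0.0763]
tool_rot: [-3.142, 0.0, 1.675]
force: [-0.5, 0.4, -0.4]
grip_width: -0.0
finger_force: 0.0
clock: 11.45
position: [0.5991, -0.0196, 0.0763]
tool_rot: [-3.141, 0.001, 1.676]
force: [-0.5, 1.0, -1.5]
grip_width: 0.0001
finger_force: 0.0
turret_top 0.66 [171.3, 218.5] [0.5212 0.007  0.044 ]
pointer_tip 0.76 [345.1, 210.1] [0.6132 0.0134 0.014 ]
blue_tab 0.6 [317.8, 225.8] [0.5972 0.0089 0.037 ]
blue angle -2.0070560826852923 1555
```

View pics/w3.png

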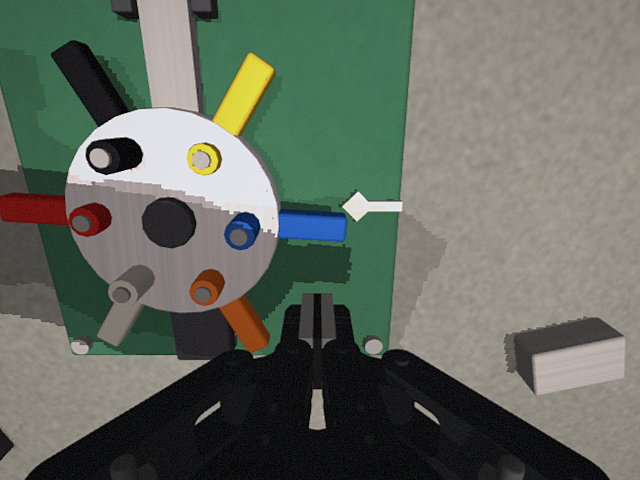

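Blue is at the pointer (tab at (313,225)), about 2–4° short of true. I nudge it gently the rest of the way.

```bash
python3 -m creep '[[[1,0,0.001,0.015,0,0,0],[1,0,0,0.015,0,0,0],[1,0,0,0.01,0,0,0],[1,0.002,0,0,0,0,-1.5],[1,0.002,0,0,0,0,-1],[1,0.002,0,0,0,0,-1],[1,0.002,0,0,0,0,-1],[1,0.002,0,0,0,0,-1],[1,0.002,0,0,0,0,-1],[1,0,0,0,0,0,0]]]'
python3 -m creep '[[[1,-0.005,0,0,0,0,0],[1,-0.005,0,0,0,0,0],[1,0,0,-0.02,0,0,0],[1,0,0,-0.02,0,0,0],[1,0,0,0,0,0,0]]]'
python3 wr.py w4.png
```

```text
clock: 12.7
position: [0.5985, -0.0062, 0.0364]
tool_rot: [3.141, -0.0, 1.794]
force: [0.4, 0.7, 0.0]
grip_width: -0.0001
finger_force: 0.0
clock: 13.2
position: [0.602, -0.0172, 0.0785]
tool_rot: [3.138, 0.001, 1.792]
force: [0.1, -0.8, 0.2]
grip_width: 0.0001
finger_force: 0.0
turret_top 0.81 [176.5, 205.9] [0.523  0.0068 0.044 ]
pointer_tip 0.66 [341.5, 213.9] [0.6112 0.0139 0.014 ]
blue_tab 0.88 [320.4, 220.1] [0.5978 0.0136 0.037 ]
blue angle 0.8302275693462207 1519
```

Blue is now within about 1° of the pointer. Next is the bolt, approached from its +y side.

```bash
python3 -m creep '[[[1,0,0,-0.035,0,0,6.7],[1,0.034,-0.013,0,0,0,0],[1,0.034,-0.013,0,0,0,0],[1,0.034,-0.013,0,0,0,0],[1,0.034,-0.013,0,0,0,0],[1,0.034,-0.013,0,0,0,0],[1,0.034,-0.013,0,0,0,0],[1,0,0,0,0,0,0],[1,0,0,0,0,0,0]]]'
python3 wr.py w5.png
```

```text
clock: 14.35
position: [0.5014, 0.1787, 0.1109]
tool_rot: [-3.141, 0.0, 1.677]
force: [0.5, -0.0, 0.5]
grip_width: -0.0
finger_force: 0.0
pointer_tip 0.94 [423.2, 427.2] [0.6136 0.0152 0.014 ]Traceback (most recent call last):
  File "wr.py", line 11, in <module>
    v,u=np.nonzero(m); X=np.array([px2w(f,a,b,.043)[:2] for a,b in zip(u,v)])-[.521,.006]
                         ~~~~~~~~~~~~~~~~~~~~~~~~~~~~~~~~~~~~~~~~~~~~~~~~~~~~^~~~~~~~~~~~
ValueError: operands could not be broadcast together with shapes (0,) (2,)
```

View pics/w5.png

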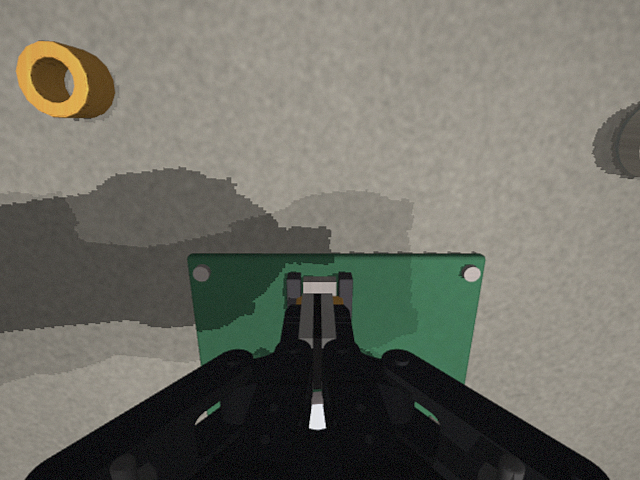

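The fingertips (318,300) are in line with the bolt (320,287), outside the brass tab, with bushing and jar well away. I descend and approach.

```bash
python3 -m creep '[[[1,0,0.001,0.03,0,0,0],[1,0,0,0.025,0,0,0],[1,0,0,0.017,0,0,0],[1,-0.005,0,0,0,0,0],[1,-0.005,0,0,0,0,0],[1,-0.004,0,0,0,0,0],[1,-0.003,0,0,0,0,0],[1,-0.003,0,0,0,0,0]]]'
python3 -m creep '[[[1,-0.002,0,0,0,0,0],[1,-0.002,0,0,0,0,0],[1,-0.002,0,0,0,0,0],[1,-0.002,0,0,0,0,0]]]'
python3 -m creep '[[[1,-0.002,0,0,0,0,0],[1,-0.002,0,0,0,0,0],[1,-0.002,0,0,0,0,0],[1,-0.002,0,0,0,0,0]]]'
```

```text
clock: 15.4
position: [0.5053, 0.1583, 0.04]
tool_rot: [3.141, -0.0, 1.675]
force: [0.1, 0.4, 0.1]
grip_width: -0.0002
finger_force: 0.0
clock: 15.8
position: [0.5057, 0.1505, 0.0393]
tool_rot: [-3.142, 0.0, 1.676]
force: [-0.1, 0.6, -0.7]
grip_width: -0.0004
finger_force: 0.0
clock: 16.2
position: [0.5065, 0.1426, 0.0393]
tool_rot: [-3.142, -0.0, 1.676]
force: [0.3, 2.0, 0.4]
grip_width: -0.0001
finger_force: 1.1
```

```bash
python3 -m creep '[[[1,-0.002,0,0,0,0,0],[1,-0.002,0,0,0,0,0],[1,-0.001,0,0,0,0,0],[1,-0.001,0,0,0,0,0]]]'
python3 -m creep '[[[1,-0.001,0,0,0,0,0],[1,-0.001,0,0,0,0,0]]]'
python3 -m creep '[[[1,-0.001,0,0,0,0,0],[1,-0.001,0,0,0,0,0]]]'
```

```text
clock: 16.6
position: [0.5072, 0.1366, 0.0393]
tool_rot: [-3.142, -0.0, 1.675]
force: [-0.4, 2.1, -1.0]
grip_width: -0.0001
finger_force: 1.0
clock: 16.8
position: [0.5074, 0.1347, 0.0393]
tool_rot: [-3.142, -0.0, 1.676]
force: [-0.7, 2.3, -0.7]
grip_width: 0.0001
finger_force: 1.0
clock: 17.0
position: [0.5076, 0.1326, 0.0393]
tool_rot: [3.142, 0.0, 1.676]
force: [-0.7, 2.2, -0.3]
grip_width: 0.0002
finger_force: 1.0
```

```bash
python3 -m creep '[[[1,-0.001,0,0,0,0,0],[1,-0.001,0,0,0,0,0]]]'
python3 -m creep '[[[1,-0.001,0,0,0,0,0],[1,-0.0005,0,0,0,0,0]]]'
python3 -m creep '[[[1,-0.0005,0,0,0,0,0],[1,-0.0005,0,0,0,0,0]]]'
```

```text
clock: 17.2
position: [0.5078, 0.1313, 0.0393]
tool_rot: [3.142, -0.001, 1.676]
force: [-1.3, 10.6, -0.1]
grip_width: -0.0
finger_force: 5.0
clock: 17.4
position: [0.5077, 0.1312, 0.0394]
tool_rot: [3.142, -0.002, 1.677]
force: [-2.0, 16.2, 0.2]
grip_width: -0.0001
finger_force: 8.1
clock: 17.6
position: [0.5078, 0.1311, 0.0394]
tool_rot: [3.142, -0.003, 1.678]
force: [-3.4, 21.5, 0.5]
grip_width: 0.0001
finger_force: 10.7
```

It has a firm stop with the tab face at about 115 mm, which is home. I back off, rise and check.

```bash
python3 -m creep '[[[1,0.005,0,0,0,0,0],[1,0.01,0,0,0,0,0],[1,0.015,0,0,0,0,0],[1,0,0,-0.03,0,0,0],[1,0,0,-0.04,0,0,0],[1,0.03,0,-0.04,0,0,0],[1,0.045,0,-0.02,0,0,0],[1,0.045,0,0,0,0,0],[1,0.045,0,0,0,0,0],[1,0,0,0,0,0,0]]]'
python3 - <<'E'
from h import *
f=grab_frame('top'); o=np.array([.521,.006]); w=np.radians(5.9); R=np.array([[np.cos(w),-np.sin(w)],[np.sin(w),np.cos(w)]])
for n,z in dict(turret_top=.044,pointer_tip=.014,blue_tab=.037,bolt_tab=.042).items():
    for r in tip_of(f,n)[:1]:
        q=px2w(f,*r['position'],z); print(n,r['confidence'],q.round(3),(R.T@(q[:2]-o)).round(3))
im=f['image'].astype(int)
m=((im[...,1]>im[...,0]*1.5)&(im[...,1]>im[...,2]*1.2)).astype(np.uint8); m[:190]=0;m[305:]=0;m[:,:230]=0;m[:,370:]=0
cs=max(cv2.findContours(cv2.morphologyEx(m,cv2.MORPH_OPEN,np.ones((3,3))),0,1)[0],key=cv2.contourArea)
print(cv2.minAreaRect(np.array([px2w(f,*p,.010)[:2] for p in cv2.convexHull(cs)[:,0]],np.float32)))
save(f,'t5.png',cv2.resize(f['image'][180:320,180:380],None,fx=4,fy=4,interpolation=cv2.INTER_CUBIC))
E
```

```text
clock: 18.6
position: [0.4851, 0.3298, 0.169]
tool_rot: [-3.141, -0.002, 1.684]
force: [-0.4, -1.1, -0.0]
grip_width: 0.0002
finger_force: 0.0
turret_top 0.89 [0.52  0.003 0.044] [-0.001 -0.003]
pointer_tip 0.64 [0.612 0.021 0.014] [0.092 0.005]
blue_tab 0.72 [0.595 0.015 0.037] [0.075 0.002]
bolt_tab 0.89 [0.506 0.121 0.042] [-0.003  0.116]
((0.5299088954925537, 0.03158950060606003), (0.22287248075008392, 0.2663666903972626), 6.093984127044678)
```

View pics/t5.png

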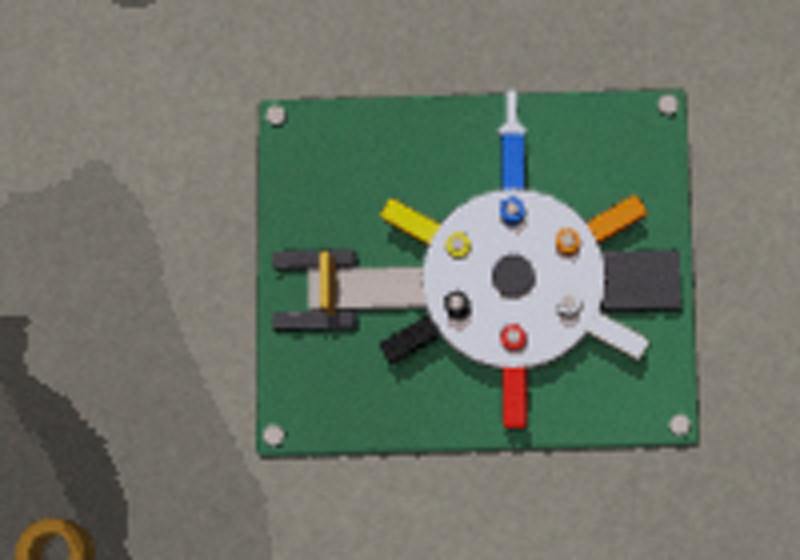

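Blue (513,160) lines up with the pointer (511,110), the bolt tab (327,280) is home at about 115–116 mm, and the unit has not moved.

```bash
python3 -c "
from workcell import *
print(job_done())"
```

```text
the job is handed in; nothing more can be done
None
```

I stepped the turret to blue at the white pointer, pushed the locking bolt home onto its stop, and handed the job in at about 19 s; the last picture showed the unit still in place, though the final push on the bolt reached about 21 N against its stop (it takes about 2 N to slide).

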